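# Lengthen a blood-draw arm support by one hole

### The arm

A 6-joint arm with a two-finger parallel gripper is mounted at the origin on a cart in front of the work surface, level with it; the furniture and walls round the work are solid. World frame = base frame: x ahead of the robot, y to its left, z up, the work surface at z = 0. Lengths are in m, angles in rad, forces in N, time in s.
With the tool pointing down it reaches from about 0.425 to 1.125 m from the base axis. Payload 14.9 kg.
Tool frame: the origin (TCP) lies midway between the tips of the shut fingers; the grasp point (between the pads) lies 19 mm behind it; z points along the fingers, y is the line along which they close (so a half turn about z gives the same grasp; the last joint's range is limited). The gripper opens to 91 mm and grips with 3 to 60 N. Pads are 32 mm wide; open, the fingers measure 118 mm over their backs; the gripper's body (76 mm by 178 mm) begins 60 mm behind the grasp point.
Start: joints at [-1.223, 0.379, 1.734, -0, 1.028, -0.033], TCP at [0.26, -0.65, 0.214] pointing down, gripper open.
Joint ranges: [-2.77, 2.77], [-0.74, 2.19], [0, 2.66], [-1.06, 4.2], [0.31, 2.87], [-3.08, 3.08]. Speed limits (rad/s): [1.89, 1.89, 2.39, 3.14, 3.14, 3.14].

### API

Orientations are given as a unit quaternion [w, x, y, z].
In Python, from workcell import robot gives the robot as it stands. The module is installed in compiled form; this text tells all that it offers.
- The arm moves only by the shell command python3 -m crank 'ROWS' [FORCE]. ROWS is JSON, a list of rows, each an object with "fingers": the finger opening in cm, from 0 to 9.12; "travel": the shift along the tool's x, y, z in cm, a list of three; "spin": the turn about the tool's z in rad. A call has exactly 5 rows; each row is the pose to reach, as a shift and turn from the pose commanded when the call began, along the tool's axes at that moment; what a row does not reach only later rows make up. A row lasts 1/8 s, in which the tool goes at most 62.5 mm and 10.7 degrees, less where a joint would pass 70% of its speed; a pose out of reach is approached as far as the arm can. A call with a gripper value outside its range is refused whole. The fingers move at their own pace and stop on an object; FORCE is the grip in N (left out, the last holds). Time passes only in rows, so rows that repeat a pose let the fingers close, or fill a call up. It gives the time, the measured TCP pose, the force, the opening and the grip force at its end, in the units of the state.
- robot.get_state(): the state, without advancing time (a new reading comes with each control period).
- robot.grab_frame(name): name is "side" or "top" or "wrist"; returns the picture (480x640x3 uint8, blue, green, red); there is no depth.
- robot.camera_info(name): a dict with "mtx" (3x3 intrinsics, pixels), "T" (4x4, takes a point from camera to world coordinates). Camera axes: x right, y down, z forward; pixel columns grow to the right and rows downward; lengths in m; the calibration is good to about 2 mm. The wrist camera is an equidistant fisheye: a pixel r from the principal point sees the ray r / f radians off the axis. A picture is of the moment at which its call begins: read the wrist's pose just before it. camera_info takes no time and is no camera call; for the wrist camera it gives the pose at the moment of the call.
- robot.close_job(): hands the job in; it is judged then, once.
Trained networks look in the newest picture that a camera, given by its name, has taken for a name from the list of things; names that differ only in an ending like _2 or _b are one class to them, and where a whole thing is asked for, a point or a joint stands for the part that bears it (a point fixed in the world has none). Each returns a list of dicts, best first, with "p" (0 to 1); they miss things now and then, are a little off and sometimes report something else, mostly with a low value. They report only what shows in the picture. A call takes as long as a camera call.
- robot.trace(name, camera): "mask" (480x640 bool, what is visible of it) and "location" ([column, row] in pixels, amid what is visible of it).
- robot.place_of(name, camera): "location" ([column, row] in pixels: a listed point, or the origin of a listed thing).
The state is a dict: "time_s": time; "joint_positions": joint angles; "dq": joint speeds; "joint_efforts": joint torques, N m; "tcp_pos": TCP position; "tcp_rot": TCP orientation; "ft_force": force on the tool from outside, world axes, zero at the start; "ft_torque": the same for the moment, N m; "gripper_width": finger opening in m; "finger_force": force on a finger pad.
Only numpy, scipy, OpenCV 4.12 (cv2) and the standard library are available. Lean on these libraries where they do the work, as an engineer would, in place of code of your own. Each camera call takes 0.05 s, during which the arm holds its last target. There are 200 camera calls.

### The job

The next patient has a longer forearm, so make the arm support one hole longer: swing its clamp lever up, pinch the two snap buttons flush between the fingers and draw the hand roll out, away from the padded trough, until both buttons spring out in the next pair of holes. Stop gently as soon as they catch, so that the buttons are not strained, and do not drag the tube while it is clamped or run past that hole. Then swing the lever back and press it fully down, leaving the things around the support where they are.

Things in the scene. Friction and masses are not known exactly. Their poses are not given: they have to be found in the camera images.
- support: Blood-draw arm support, heavy, fixed to the desk: white base (250 x 130 mm plus a narrow tongue), grey padded trough 200 mm long, rim 125 mm high, and a 26 mm square aluminium tube sticking out of it. Origin on the desk under the trough's middle; x runs along the tube from the trough to the hand roll, z up, y across. The tube is level; its axis is at y = 0, 62 mm above the desk.
- sleeve (a joint): 32 mm square aluminium sleeve, 152 mm long, wall 2.5 mm, that telescopes over the tube and carries the hand roll. Value in m: 0 as found, growing as it is drawn out along the support's x. Three unevenly spaced pairs of 11.5 mm holes; it is found locked in the outermost pair (0.75 mm play each way); the next comes after 24 to 44 mm, found by feel: the buttons spring out and stop it.
- press_point (a point): Point of the sleeve on its axis, 101 mm from its mouth, midway between the holes of the pair in use as found. It moves with the sleeve. Pads closed across the sleeve here cover both buttons; the sleeve is 32 mm wide, 40 mm over the buttons. Unclamped, with the buttons flush, 8 to 12 N of pull wedges them under the sleeve's wall within 5 to 10 mm; from there the sleeve slides with 1 to 4 N.
- button_far (a joint): Steel snap button, 10 mm thick with tapered nose, in the tube's side towards the support's +y; it stays there as the sleeve slides. Value in m: 0 sprung out (4 mm proud of the sleeve), 0.004 flush with the sleeve's outside, 0.0065 captive under its wall. Spring 1.2 N out, 2 N flush. Less than flush, it locks the sleeve. The sleeve bearing on it with over 10 N strains it.
- button_near (a joint): The like snap button in the other side of the tube, towards the support's -y. Same values.
- lever (a joint): Black clamp lever on the collar at the sleeve's mouth: lies flat along the sleeve, pointing to the hand roll; swings up and back about a hinge across the tube. Value in rad: 0 pressed home, 1.57 upright, 1.9 at its stop. Its cam bites below about 0.65 rad and stays shut past dead centre; open, it stays where it is left. 3 to 6 N at the tip moves it against the cam.
- roll_middle (a point): Middle of the grey hand roll at the sleeve's outer end: a cylinder 42 mm thick and 104 mm long across the tube, 81 mm from press_point. It moves with the sleeve.
- lever_hinge (a point): Middle of the lever's hinge, 29 mm above the tube's axis, 13 mm from the sleeve's mouth. It moves with the sleeve.
- lever_tip (a point): Middle of the lever's turned-up end, 57 mm from the hinge; the lever is 16 mm wide there (across the tube) and about 12 mm thick. With the lever shut, its end lies about 13 to 29 mm above the sleeve's top face, which is 78 mm above the desk.
- swab_near: bystander: white and blue swab sachet, 50 x 50 x 8 mm, beside the sleeve on the robot's side; origin under its middle
- swab_far: bystander: a like sachet beyond the sleeve; origin under its middle
- lancet_box: bystander: open green carton, 51 x 76 x 22 mm; origin under its middle
- tape_roll: bystander: roll of surgical tape lying flat, 58 mm across, 25 mm high; origin under its middle
- vial: bystander: brown glass vial with a dark cap, standing, 29 mm across, 58 mm high; origin under its middle
- sample_cup: bystander: sample cup with a screw lid, 51 mm across, 64 mm high; origin under its middle

How it is judged:
By the outcome, as a careful person would: the job done as asked, in the order asked, and still so for the second after the job is handed in, with the robot touching nothing.
It also fails if it takes over 53 s, if anything falls off the work surface, if the arm or the gripper's body presses on something with over 40 N, if the wrist force passes 120 N, or if a joint passes its speed limit or range.

## Working session

There is one attempt and no reset: what is moved stays moved. The work goes in short steps, Python scripts to look and compute and a shell command to move; the robot and the scene stay as the last step left them, time stands still between calls to the robot, and variables do not carry over. Pictures are saved under pics/ and viewed, at most 10 in all, crops included, and the job is handed in when it is done.

```bash
mkdir -p pics
cat > h.py <<'E'
import numpy as np,cv2
from workcell import robot
from scipy.spatial.transform import Rotation as R
def ray(cam,px):
    i=robot.camera_info(cam);K=np.array(i["mtx"]);T=np.array(i["T"])
    x=(px[0]-K[0,2])/K[0,0];y=(px[1]-K[1,2])/K[1,1]
    if cam=="wrist":
        r=np.hypot(x,y);d=np.array([x/r*np.sin(r),y/r*np.sin(r),np.cos(r)])
    else: d=np.array([x,y,1.])
    d=T[:3,:3]@d;return T[:3,3],d/np.linalg.norm(d)
def tri(rays):
    A=sum(np.eye(3)-np.outer(d,d) for o,d in rays);b=sum((np.eye(3)-np.outer(d,d))@o for o,d in rays)
    p=np.linalg.solve(A,b);return p,[float(np.linalg.norm((np.eye(3)-np.outer(d,d))@(p-o))) for o,d in rays]
def atz(r,z): o,d=r;return o+d*(z-o[2])/d[2]
def tool(v,rot=None):
    s=robot.get_state();q=s["tcp_rot"];return R.from_quat([q[1],q[2],q[3],q[0]]).inv().apply(v)
E
cat > a.py <<'E'
from h import *
np.set_printoptions(precision=4,suppress=True)
for c in("side","top"):
    cv2.imwrite(f"pics/{c}0.png",robot.grab_frame(c))
s=robot.get_state();print(s["time_s"],s["tcp_pos"],s["tcp_rot"],s["gripper_width"])
for n in("press_point","roll_middle","lever_hinge","lever_tip","button_near","button_far","support","swab_near","swab_far","lancet_box","tape_roll","vial","sample_cup"):
    rs=[]
    for c in("side","top"):
        l=robot.place_of(n,c)if n[:6]!="button" else robot.trace(n,c)
        for k in l[:2]:print(n,c,round(k["p"],2),np.round(k["location"],1))
        if l: rs.append(ray(c,l[0]["location"]))
    if len(rs)==2:print("  ",*tri(rs))
print(robot.get_state()["time_s"])
E
python3 a.py
```

```text
0.1 [ 0.2601 -0.6495  0.2133] [-0.0005  0.9819  0.1893 -0.0001] 0.09127990076776915
press_point side 0.58 [290.5 303.2]
roll_middle side 0.71 [285.9 337.8]
roll_middle side 0.57 [257.3 241.8]
roll_middle top 0.87 [450.  280.1]
   [ 0.4726 -0.063   0.0647] [0.0027156328711642115, 0.0027156328711641156]
lever_hinge side 0.97 [297.  260.2]
lever_hinge side 0.35 [292.2 303.5]
lever_hinge top 0.96 [360.8 276.7]
   [0.477 0.105 0.088] [0.0013599917407438264, 0.001359991740743993]
lever_tip side 0.62 [294.5 273.1]
lever_tip top 0.62 [390.1 277.4]
   [0.4756 0.0537 0.0988] [0.0015097160037244252, 0.0015097160037244753]
button_near top 0.58 [380.  323.2]
support side 0.91 [305.9 245.7]
support top 0.92 [282.7 285.7]
   [0.4756 0.254  0.0132] [0.0010088117700229192, 0.0010088117700228912]
swab_near side 0.57 [256.7 316.8]
swab_near top 0.86 [383.  320.4]
   [ 0.4031  0.057  -0.0084] [0.0011719026926362759, 0.0011719026926362453]
swab_far side 0.85 [339.7 328.7]
swab_far top 0.56 [390.7 242.3]
   [ 0.5574  0.0323 -0.0039] [0.001750605052892596, 0.0017506050528926331]
lancet_box side 0.65 [358.4 268.6]
lancet_box top 0.87 [311.9 228.1]
   [0.5892 0.1929 0.0063] [0.00213164739780979, 0.002131647397809837]
tape_roll side 0.71 [258.5 260.8]
tape_roll side 0.68 [361.1 293.9]
tape_roll top 0.65 [308.2 334.1]
   [0.3815 0.2064 0.005 ] [0.0021495047402316815, 0.002149504740231761]
vial side 0.56 [360.4 293.4]
vial top 0.79 [346.8 226. ]
   [0.5929 0.1214 0.0027] [0.0015514874597150291, 0.0015514874597152301]
sample_cup side 0.65 [252.9 242.6]
sample_cup top 0.77 [260.2 345.3]
   [ 0.3573  0.3014 -0.0164] [0.0035326055784814635, 0.0035326055784815616]
1.4
```

Run:
```python
import cv2
a=cv2.imread("pics/side0.png")[190:390,200:420];b=cv2.imread("pics/top0.png")[190:390,220:500]
cv2.imwrite("pics/m.png",cv2.vconcat([cv2.resize(a,(440,400))[:300],]) ) if 0 else None
a=cv2.resize(a,(330,300));b=cv2.resize(b,(420,300))
cv2.imwrite("pics/m.png",cv2.hconcat([a,b]))
```

```text
(no output)
```

View pics/m.png

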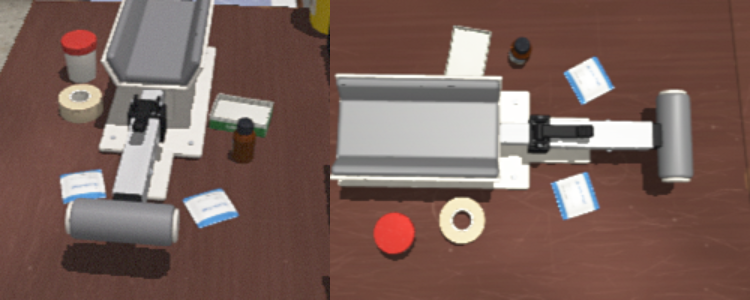

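```bash
cat > t.py <<'E'
from h import *
import sys
# usage: t.py x y z : travel in cm to that TCP, and spin so that tool y lies along +-world x (support angle off by arg 4 deg)
a=list(map(float,sys.argv[1:]))
s=robot.get_state();q=s["tcp_rot"];M=R.from_quat([q[1],q[2],q[3],q[0]]).as_matrix()
off=np.radians(a[3]) if len(a)>3 else 0
ang=np.arctan2(M[1,1],M[0,1])-off; ang=(ang+np.pi/2)%np.pi-np.pi/2
print("travel",np.round(100*M.T@(np.array(a[:3])-s["tcp_pos"]),2),"spin",round(float(ang),3))
print(s["time_s"],np.round(s["tcp_pos"],4),"F",np.round(s["ft_force"],1),"q6",round(s["joint_positions"][5],2))
E
python3 -m crank '[{"fingers":5,"travel":[45.7,-56,-0.6],"spin":-1.19},{"fingers":5,"travel":[45.7,-56,-0.6],"spin":-1.19},{"fingers":5,"travel":[45.7,-56,-0.6],"spin":-1.19},{"fingers":5,"travel":[45.7,-56,-0.6],"spin":-1.19},{"fingers":5,"travel":[45.7,-56,-0.6],"spin":-1.19}]' 20; python3 t.py .476 .04 .21
```

```text
time_s: 2.02
tcp_pos: [0.3539, -0.3499, 0.2167]
tcp_rot: [0.0, 0.789, 0.615, 0.0]
ft_force: [1.5, 0.2, -0.3]
gripper_width: 0.0504
finger_force: 0.0
travel [40.79  2.32  0.66] spin -0.247
2.025 [ 0.3539 -0.3499  0.2167] F [ 1.5  0.2 -0.3] q6 -0.58
```

```bash
python3 -m crank '[{"fingers":5,"travel":[40.8,2.3,0.7],"spin":-0.247},{"fingers":5,"travel":[40.8,2.3,0.7],"spin":-0.247},{"fingers":5,"travel":[40.8,2.3,0.7],"spin":-0.247},{"fingers":5,"travel":[40.8,2.3,0.7],"spin":-0.247},{"fingers":5,"travel":[40.8,2.3,0.7],"spin":-0.247}]'
cat > w.py <<'E'
from h import *
import sys
cv2.imwrite(f"pics/{sys.argv[1]}.png",robot.grab_frame("wrist"))
for n,z in(("lever_tip",.099),("lever_hinge",.091),("roll_middle",.062),("press_point",.062)):
    for k in robot.place_of(n,"wrist")[:2]:print(n,round(k["p"],2),np.round(k["location"]),np.round(atz(ray("wrist",k["location"]),z),4))
E
python3 w.py w1; python3 t.py .476 .05 .21
```

```text
time_s: 2.65
tcp_pos: [0.449, -0.052, 0.2116]
tcp_rot: [0.0, 0.709, 0.705, 0.0]
ft_force: [0.8, -0.7, 0.6]
gripper_width: 0.0499
finger_force: 0.0
lever_tip 0.74 [352. 100.] [0.4738 0.0533 0.099 ]
lever_hinge 0.71 [353.  32.] [0.4752 0.1081 0.091 ]
roll_middle 0.66 [344. 232.] [ 0.4696 -0.0615  0.062 ]
press_point 0.95 [350. 143.] [0.4745 0.0156 0.062 ]
travel [10.42  2.7   0.12] spin -0.005
2.9 [ 0.4485 -0.0541  0.2112] F [-0.   0.1 -0. ] q6 -0.17
```

View pics/w1.png

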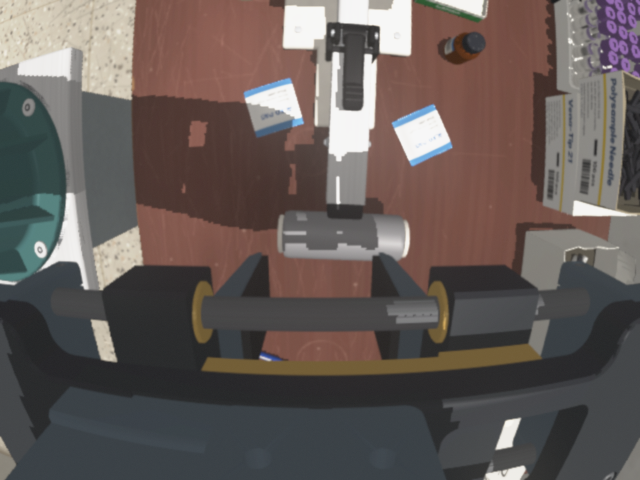

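```bash
python3 -m crank '[{"fingers":5,"travel":[6.2,2.6,0.2],"spin":0},{"fingers":5,"travel":[10.5,2.6,5],"spin":0.015},{"fingers":5,"travel":[10.5,2.6,9],"spin":0.015},{"fingers":5,"travel":[10.5,2.6,9],"spin":0.015},{"fingers":5,"travel":[10.5,2.6,9],"spin":0.015}]';python3 w.py w2; python3 t.py .4745 .051 .088 -1.15
```

```text
time_s: 3.52
tcp_pos: [0.4759, 0.0496, 0.1225]
tcp_rot: [0.0, 0.715, 0.699, 0.0]
ft_force: [0.4, -0.1, 0.3]
gripper_width: 0.0503
finger_force: 0.0
lever_tip 0.57 [315. 270.] [0.4737 0.0497 0.099 ]
lever_hinge 0.84 [321. 165.] [0.4783 0.1071 0.091 ]
roll_middle 0.57 [458.  59.] [0.5682 0.1763 0.062 ]
press_point 0.63 [315. 296.] [0.4721 0.0192 0.062 ]
travel [ 0.05 -0.14  3.44] spin -0.001
3.775 [0.4759 0.0504 0.1224] F [ 0.2 -0.6 -1. ] q6 0.08
```

View pics/w2.png

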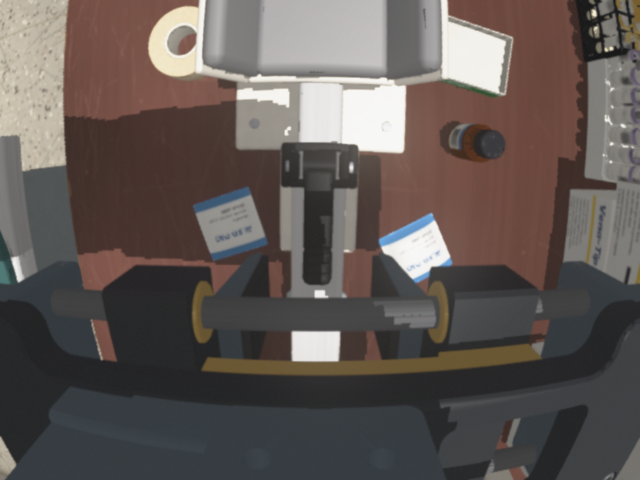

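```bash
python3 -m crank '[{"fingers":5,"travel":[0,-0.1,2],"spin":0},{"fingers":5,"travel":[0,-0.1,3.4],"spin":0},{"fingers":3,"travel":[0,-0.1,3.4],"spin":0},{"fingers":0.5,"travel":[0,-0.1,3.4],"spin":0},{"fingers":0.5,"travel":[0,-0.1,3.4],"spin":0}]' 20;  python3 t.py .4745 .051 .088 -1.15
```

```text
time_s: 4.4
tcp_pos: [0.4745, 0.0509, 0.0877]
tcp_rot: [0.0, 0.714, 0.7, 0.0]
ft_force: [-0.3, -0.1, 0.3]
gripper_width: 0.0232
finger_force: 0.0
travel [ 0.01 -0.   -0.03] spin -0.0
4.4 [0.4745 0.0509 0.0877] F [-0.3 -0.1  0.3] q6 0.08
```

```bash
python3 -m crank '[{"fingers":0.5,"travel":[0,0,0],"spin":0},{"fingers":0.5,"travel":[0,0,0],"spin":0},{"fingers":0.5,"travel":[0,0,0],"spin":0},{"fingers":0.5,"travel":[0.1,0,-0.5],"spin":0},{"fingers":0.5,"travel":[0.2,0,-1.0],"spin":0}]' 25;  python3 t.py .4745 .051 .088 -1.15
```

```text
time_s: 5.03
tcp_pos: [0.4745, 0.0531, 0.0972]
tcp_rot: [0.0, 0.714, 0.7, 0.0]
ft_force: [5.8, 3.2, -9.6]
gripper_width: 0.0157
finger_force: 25.0
travel [-0.21  0.01  0.92] spin -0.001
5.025 [0.4745 0.0531 0.0972] F [ 5.8  3.2 -9.6] q6 0.08
```

```bash
python3 -m crank '[{"fingers":0.5,"travel":[0.5,0.05,-1.1],"spin":0},{"fingers":0.5,"travel":[1.2,0.05,-2.05],"spin":0},{"fingers":0.5,"travel":[2.05,0.05,-2.85],"spin":0},{"fingers":0.5,"travel":[3.1,0.05,-3.45],"spin":0},{"fingers":0.5,"travel":[4.2,0.05,-3.8],"spin":0}]' 25;  python3 t.py .4745 .051 .088 -1.15
```

```text
time_s: 5.65
tcp_pos: [0.476, 0.0953, 0.1359]
tcp_rot: [0.001, 0.714, 0.7, 0.0]
ft_force: [4.8, -4.7, -3.7]
gripper_width: 0.0162
finger_force: 25.0
travel [-4.43 -0.06  4.8 ] spin 0.0
5.65 [0.476  0.0953 0.1359] F [ 4.8 -4.7 -3.7] q6 0.17
```

```bash
python3 -m crank '[{"fingers":0.5,"travel":[1.0,0.05,-0.12],"spin":0},{"fingers":0.5,"travel":[1.8,0.05,-0.1],"spin":0},{"fingers":5,"travel":[1.8,0.05,-0.1],"spin":0},{"fingers":5,"travel":[1.8,0.05,-0.1],"spin":0},{"fingers":5,"travel":[1.8,0.05,-0.1],"spin":0}]' 25;  python3 t.py .475 .017 .185 -1.15
```

```text
time_s: 6.28
tcp_pos: [0.4761, 0.1127, 0.1361]
tcp_rot: [-0.0, 0.714, 0.7, -0.0]
ft_force: [0.4, 0.1, 0.1]
gripper_width: 0.0428
finger_force: 0.0
travel [-9.57  0.08 -4.89] spin -0.001
6.275 [0.4761 0.1127 0.1361] F [0.4 0.1 0.1] q6 0.21
```

```bash
python3 -m crank '[{"fingers":6.5,"travel":[0,0,-3.5],"spin":0},{"fingers":6.5,"travel":[-3,0,-4.5],"spin":0},{"fingers":6.5,"travel":[-8,0,-4.5],"spin":0},{"fingers":6.5,"travel":[-9.6,0,-3],"spin":0},{"fingers":6.5,"travel":[-9.6,0,-1],"spin":0}]' 25;  python3 w.py w3
python3 - <<'E'
from h import *
robot.grab_frame("side");robot.grab_frame("top")
for n in("press_point","roll_middle","lever_hinge","lever_tip"):
    L=[robot.place_of(n,c) for c in("side","top")]
    print(n,[(round(l[0]["p"],2),np.round(l[0]["location"])) if l else 0 for l in L], tri([ray(c,l[0]["location"]) for c,l in zip(("side","top"),L)])[0] if all(L) else "")
for b in("button_near","button_far"):
    for c in("wrist","side","top"):
        for k in robot.trace(b,c)[:1]:print(b,c,round(k["p"],2),np.round(k["location"]),np.round(atz(ray(c,k["location"]),.062),4))
E
python3 t.py .475 .017 .043 -1.15
```

```text
time_s: 6.9
tcp_pos: [0.4744, 0.0159, 0.1455]
tcp_rot: [0.0, 0.715, 0.699, 0.0]
ft_force: [-0.3, -0.6, -0.5]
gripper_width: 0.0649
finger_force: 0.0
lever_tip 0.7 [319.  89.] [0.4743 0.1176 0.099 ]
roll_middle 0.61 [313. 341.] [ 0.467  -0.0635  0.062 ]
press_point 0.62 [320. 235.] [0.4743 0.0223 0.062 ]
press_point [(0.74, array([291., 299.])), 0] 
roll_middle [(0.86, array([285., 338.])), (0.27, array([310., 337.]))] [ 0.40161531  0.21115408 -0.22541721]
lever_hinge [(0.75, array([296., 260.])), (0.67, array([357., 277.]))] [0.47627045 0.11069209 0.08509311]
lever_tip [(0.86, array([299., 230.])), (0.46, array([360., 277.]))] [0.47580441 0.11211279 0.1462678 ]
button_far wrist 0.28 [319.  99.] [0.4755 0.1163 0.062 ]
button_far side 0.35 [340. 327.] [ 0.5576 -0.0318  0.062 ]
travel [ 0.02  0.05 10.32] spin -0.0
7.95 [0.4745 0.0168 0.1462] F [ 0.4 -0.   0.3] q6 0.01
```

View pics/w3.png

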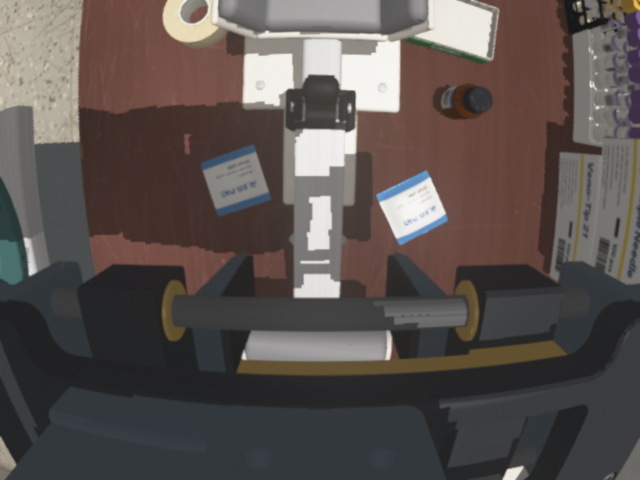

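```bash
python3 -c "
from h import *
for p in((292,240),(345,240),(318.5,240)):print(atz(ray('wrist',p),.062))"
python3 -m crank '[{"fingers":6.5,"travel":[0.1,0,5],"spin":0},{"fingers":6.5,"travel":[0.1,0,9],"spin":0},{"fingers":6.5,"travel":[0.1,0,10.3],"spin":0},{"fingers":4.5,"travel":[0.1,0,10.3],"spin":0},{"fingers":2.5,"travel":[0.1,0,10.3],"spin":0}]' 35;  python3 t.py .475 .017 .043 -1.15
```

```text
[0.45456033 0.01852515 0.062     ]
[0.49222784 0.01779904 0.062     ]
[0.47340019 0.01816641 0.062     ]
time_s: 8.57
tcp_pos: [0.4754, 0.0178, 0.0445]
tcp_rot: [0.001, 0.714, 0.7, 0.001]
ft_force: [0.2, 0.1, 0.8]
gripper_width: 0.048
finger_force: 0.0
travel [-0.09 -0.04  0.15] spin -0.0
8.575 [0.4754 0.0178 0.0445] F [0.2 0.1 0.8] q6 0.01
```

```bash
python3 -m crank '[{"fingers":2.5,"travel":[0,0,0],"spin":0},{"fingers":2.5,"travel":[0,0,0],"spin":0},{"fingers":2.5,"travel":[0,0,0],"spin":0},{"fingers":2.5,"travel":[0,0,0],"spin":0},{"fingers":2.5,"travel":[0,0,0],"spin":0}]' 35;  python3 t.py .475 .017 .043 -1.15
```

```text
time_s: 9.2
tcp_pos: [0.4728, 0.0179, 0.0437]
tcp_rot: [-0.001, 0.715, 0.699, -0.001]
ft_force: [-13.0, -0.0, 17.2]
gripper_width: 0.0323
finger_force: 34.9
travel [-0.09  0.22  0.07] spin -0.002
9.2 [0.4728 0.0179 0.0437] F [-13.   -0.   17.2] q6 0.01
```

```bash
python3 -m crank '[{"fingers":2.5,"travel":[0,-0.15,-0.1],"spin":0},{"fingers":2.5,"travel":[0,-0.15,-0.1],"spin":0},{"fingers":2.5,"travel":[-0.1,-0.15,-0.1],"spin":0},{"fingers":2.5,"travel":[-0.2,-0.15,-0.1],"spin":0},{"fingers":2.5,"travel":[-0.3,-0.15,-0.1],"spin":0}]' 35;  python3 t.py .4728 .018 .043 -1.15
```

```text
time_s: 9.82
tcp_pos: [0.4726, 0.0149, 0.0441]
tcp_rot: [-0.0, 0.714, 0.7, -0.0]
ft_force: [1.8, 4.6, -16.9]
gripper_width: 0.0324
finger_force: 35.0
travel [0.31 0.01 0.11] spin -0.001
9.825 [0.4726 0.0149 0.0441] F [  1.8   4.6 -16.9] q6 0.0
```

```bash
python3 -m crank '[{"fingers":2.5,"travel":[-0.15,-0.02,0.05],"spin":0},{"fingers":2.5,"travel":[-0.3,-0.02,0.05],"spin":0},{"fingers":2.5,"travel":[-0.5,-0.02,0.05],"spin":0},{"fingers":2.5,"travel":[-0.7,-0.02,0.05],"spin":0},{"fingers":2.5,"travel":[-0.9,-0.02,0.05],"spin":0}]' 35;  python3 t.py .4728 .018 .043 -1.15
```

```text
time_s: 10.45
tcp_pos: [0.4723, 0.0058, 0.0439]
tcp_rot: [-0.0, 0.714, 0.7, -0.0]
ft_force: [-4.7, 3.8, -0.5]
gripper_width: 0.0322
finger_force: 35.0
travel [1.22 0.03 0.09] spin -0.001
10.45 [0.4723 0.0058 0.0439] F [-4.7  3.8 -0.5] q6 -0.02
```

```bash
python3 -m crank '[{"fingers":2.5,"travel":[-0.1,-0.03,0.05],"spin":0},{"fingers":2.5,"travel":[-0.3,-0.03,0.05],"spin":0},{"fingers":2.5,"travel":[-0.5,-0.03,0.05],"spin":0},{"fingers":2.5,"travel":[-0.7,-0.03,0.05],"spin":0},{"fingers":2.5,"travel":[-0.9,-0.03,0.05],"spin":0}]' 6;  python3 - <<'E'
from h import *
robot.grab_frame("side")
k=robot.place_of("roll_middle","side")[0];print(k["p"],k["location"],atz(ray("side",k["location"]),.062))
E
```

```text
time_s: 11.08
tcp_pos: [0.4718, -0.0033, 0.0437]
tcp_rot: [-0.0, 0.714, 0.7, -0.0]
ft_force: [-7.1, 3.4, 8.0]
gripper_width: 0.0326
finger_force: 6.0
0.87 [282.8, 346.7] [ 0.47236726 -0.07837166  0.062     ]
```

```bash
python3 -m crank '[{"fingers":2.5,"travel":[-0.05,-0.07,0.02],"spin":0},{"fingers":2.5,"travel":[-0.1,-0.07,0.02],"spin":0},{"fingers":2.5,"travel":[-0.15,-0.07,0.02],"spin":0},{"fingers":2.5,"travel":[-0.2,-0.07,0.02],"spin":0},{"fingers":2.5,"travel":[-0.25,-0.08,0.02],"spin":0}]' 6
```

```text
time_s: 11.8
tcp_pos: [0.4717, -0.0058, 0.0437]
tcp_rot: [0.0, 0.714, 0.7, 0.0]
ft_force: [-4.5, 3.8, 5.9]
gripper_width: 0.0328
finger_force: 6.0
```

```bash
python3 -m crank '[{"fingers":2.5,"travel":[-0.04,-0.01,0],"spin":0},{"fingers":2.5,"travel":[-0.08,-0.01,0],"spin":0},{"fingers":2.5,"travel":[-0.12,-0.01,0],"spin":0},{"fingers":2.5,"travel":[-0.16,-0.01,0],"spin":0},{"fingers":2.5,"travel":[-0.2,-0.01,0],"spin":0}]' 6
```

```text
time_s: 12.42
tcp_pos: [0.4716, -0.008, 0.0437]
tcp_rot: [0.001, 0.714, 0.7, 0.0]
ft_force: [-4.1, -1.2, 6.1]
gripper_width: 0.0331
finger_force: 6.0
```

Run:
```python
from h import *
f=robot.grab_frame("wrist");t=robot.grab_frame("side")
a=cv2.resize(f[120:270,240:400],(640,600),interpolation=cv2.INTER_CUBIC)
cv2.imwrite("pics/w4.png",a)
k=robot.place_of("roll_middle","side")[0];print(k["p"],k["location"],atz(ray("side",k["location"]),.062),robot.get_state()["ft_force"])
```

```text
0.8 [281.8, 350.8] [ 0.47191916 -0.08669541  0.062     ] [-3.22843958 -1.76705547  5.98406992]
```

View pics/w4.png

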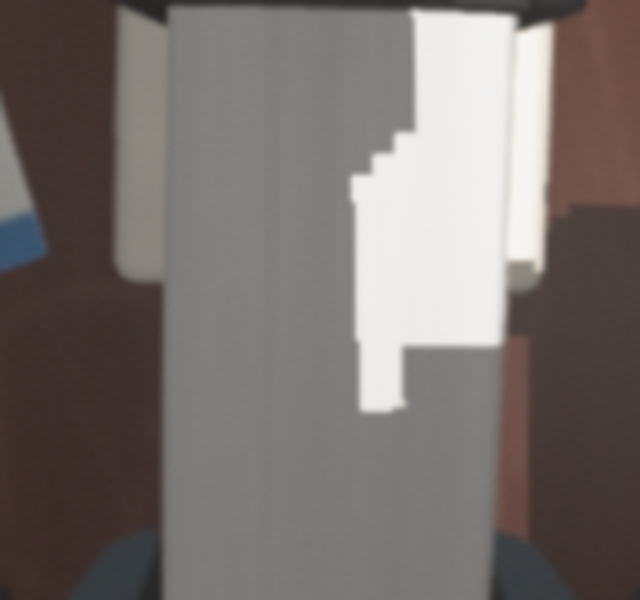

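```bash
python3 -m crank '[{"fingers":2.5,"travel":[-0.03,-0.03,-0.01],"spin":0},{"fingers":2.5,"travel":[-0.06,-0.03,-0.01],"spin":0},{"fingers":2.5,"travel":[-0.09,-0.03,-0.01],"spin":0},{"fingers":2.5,"travel":[-0.12,-0.03,-0.01],"spin":0},{"fingers":2.5,"travel":[-0.15,-0.03,-0.01],"spin":0}]' 6
cat > b.py <<'E'
from h import *
i=robot.camera_info("wrist");K=np.array(i["mtx"]);T=np.array(i["T"])
def pj(p):
    c=T[:3,:3].T@(np.array(p)-T[:3,3]);th=np.arctan2(np.hypot(c[0],c[1]),c[2]);r=np.hypot(c[0],c[1])
    return K[0,0]*th*c[0]/r+K[0,2],K[1,1]*th*c[1]/r+K[1,2]
import sys
f=robot.grab_frame("wrist")
print("buttons expected",np.round([pj((.4534,.0183,.062)),pj((.4924,.0183,.062))],1))
g=robot.grab_frame("side");k=robot.place_of("roll_middle","side")[0];print(k["p"],k["location"],robot.get_state()["ft_force"])
cv2.imwrite(f"pics/{sys.argv[1]}.png",f)
E
python3 b.py b1
```

```text
time_s: 13.2
tcp_pos: [0.4716, -0.0092, 0.0437]
tcp_rot: [0.001, 0.714, 0.7, 0.0]
ft_force: [-0.9, -0.4, 8.3]
gripper_width: 0.0328
finger_force: 6.0
buttons expected [[276.2 241.8]
 [367.6 240.1]]
0.87 [280.2, 349.3] [-1.80483462 -1.04460286  7.78442581]
```

```bash
python3 -m crank '[{"fingers":2.5,"travel":[-0.03,-0.01,-0.02],"spin":0},{"fingers":2.5,"travel":[-0.06,-0.01,-0.02],"spin":0},{"fingers":2.5,"travel":[-0.1,-0.01,-0.02],"spin":0},{"fingers":2.5,"travel":[-0.13,-0.01,-0.02],"spin":0},{"fingers":2.5,"travel":[-0.16,-0.01,-0.02],"spin":0}]' 6
```

```text
time_s: 13.98
tcp_pos: [0.4715, -0.0107, 0.0437]
tcp_rot: [0.001, 0.714, 0.7, 0.001]
ft_force: [1.7, 1.6, 6.6]
gripper_width: 0.0331
finger_force: 6.0
```

```bash
python3 -m crank '[{"fingers":2.5,"travel":[-0.03,-0.01,0],"spin":0},{"fingers":2.5,"travel":[-0.06,-0.01,0],"spin":0},{"fingers":2.5,"travel":[-0.1,-0.01,0],"spin":0},{"fingers":2.5,"travel":[-0.13,-0.01,0],"spin":0},{"fingers":2.5,"travel":[-0.16,-0.01,0],"spin":0}]' 6
```

```text
time_s: 14.6
tcp_pos: [0.4713, -0.0121, 0.0437]
tcp_rot: [0.001, 0.714, 0.7, 0.001]
ft_force: [2.6, 6.0, 5.7]
gripper_width: 0.0326
finger_force: 6.0
```

```bash
python3 b.py b2; python3 -c "
import cv2
cv2.imwrite('pics/b2c.png',cv2.resize(cv2.imread('pics/b2.png')[150:300,240:400],(640,600),interpolation=2))"
```

```text
buttons expected [[276.3 235.3]
 [368.  233.5]]
0.97 [277.7, 350.5] [3.92204355 3.86995837 5.70157387]
```

View pics/b2c.png

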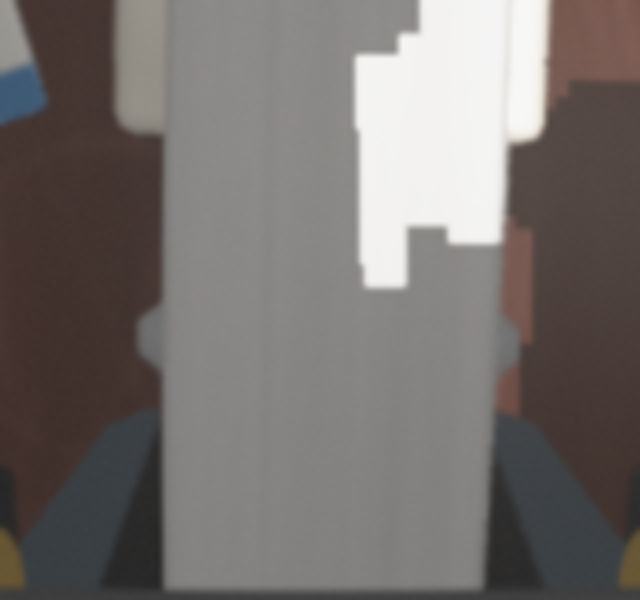

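```bash
python3 -m crank '[{"fingers":5.5,"travel":[0,0,0],"spin":0},{"fingers":5.5,"travel":[0,0,0],"spin":0},{"fingers":5.5,"travel":[0,0,-1],"spin":0},{"fingers":5.5,"travel":[0,0,-6],"spin":0},{"fingers":5.5,"travel":[0,0,-12],"spin":0}]' 25; python3 -m crank '[{"fingers":5,"travel":[0,0,-2],"spin":0},{"fingers":5,"travel":[0,0,-3],"spin":0},{"fingers":5,"travel":[3,0.1,-3],"spin":0},{"fingers":5,"travel":[5,0.1,-3],"spin":0},{"fingers":5,"travel":[5,0.1,-3],"spin":0}]' 25; python3 w.py w5
python3 - <<'E'
from h import *
robot.grab_frame("side");robot.grab_frame("top")
for n in("lever_hinge","lever_tip","roll_middle"):
    L=[robot.place_of(n,c) for c in("side","top")]
    if all(L):print(n,[round(l[0]["p"],2) for l in L],tri([ray(c,l[0]["location"]) for c,l in zip(("side","top"),L)]))
print(np.round(atz(ray("wrist",robot.place_of("lever_tip","wrist")[0]["location"]),.147),4))
E
python3 t.py .4745 .083 .136 -1.15
```

```text
time_s: 15.38
tcp_pos: [0.4695, -0.0123, 0.1645]
tcp_rot: [-0.001, 0.714, 0.7, -0.001]
ft_force: [0.3, -0.0, 1.4]
gripper_width: 0.0551
finger_force: 0.0
time_s: 16.0
tcp_pos: [0.4719, 0.0384, 0.1926]
tcp_rot: [-0.001, 0.714, 0.7, -0.001]
ft_force: [-0.9, 0.0, -0.5]
gripper_width: 0.0497
finger_force: 0.0
lever_tip 0.84 [326. 192.] [0.4767 0.0713 0.099 ]
lever_hinge 0.7 [325. 183.] [0.4765 0.0774 0.091 ]
roll_middle 0.66 [320. 361.] [ 0.4697 -0.0929  0.062 ]
press_point 0.91 [322. 282.] [ 0.4734 -0.0119  0.062 ]
lever_hinge [0.9, 0.7] (array([0.47726355, 0.07475117, 0.09303252]), [0.0009502675295068365, 0.000950267529506826])
lever_tip [0.91, 0.43] (array([0.47458419, 0.08290083, 0.15436354]), [0.0008460460385406377, 0.0008460460385406982])
roll_middle [0.73, 0.39] (array([ 0.52452873,  0.08256313, -0.07397767]), [0.08906621214411282, 0.08906621214411288])
[0.4766 0.0776 0.147 ]
travel [4.54 0.11 5.73] spin -0.001
16.7 [0.4725 0.0377 0.1933] F [-0.6 -0.6  0.1] q6 0.05
```

View pics/w5.png

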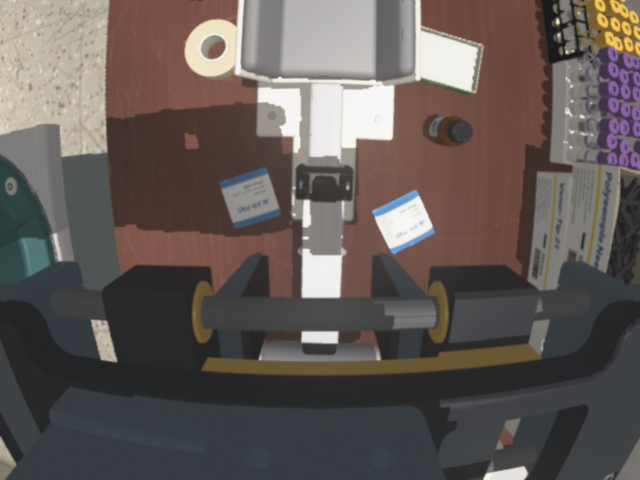

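```bash
python3 -m crank '[{"fingers":5,"travel":[4.4,0.25,0],"spin":0},{"fingers":5,"travel":[4.4,0.25,3],"spin":0},{"fingers":5,"travel":[4.4,0.25,5.7],"spin":0},{"fingers":2,"travel":[4.4,0.25,5.7],"spin":0},{"fingers":0.5,"travel":[4.4,0.25,5.7],"spin":0}]' 20; python3 -m crank '[{"fingers":0.5,"travel":[0,0,0],"spin":0},{"fingers":0.5,"travel":[0,0,0],"spin":0},{"fingers":0.5,"travel":[0,0,0],"spin":0},{"fingers":0.5,"travel":[0,0,0],"spin":0},{"fingers":0.5,"travel":[0,0,0],"spin":0}]' 20
```

```text
time_s: 17.32
tcp_pos: [0.4764, 0.0816, 0.1371]
tcp_rot: [0.0, 0.714, 0.7, 0.0]
ft_force: [0.5, -0.1, -0.9]
gripper_width: 0.0328
finger_force: 0.0
time_s: 17.95
tcp_pos: [0.4759, 0.0817, 0.1372]
tcp_rot: [-0.0, 0.714, 0.7, 0.0]
ft_force: [-5.7, 0.5, 11.6]
gripper_width: 0.0157
finger_force: 20.0
```

```bash
python3 -m crank '[{"fingers":0.5,"travel":[-0.6,-0.05,-0.05],"spin":0},{"fingers":0.5,"travel":[-1.2,-0.05,-0.05],"spin":0},{"fingers":0.5,"travel":[-2.5,-0.05,0.25],"spin":0},{"fingers":0.5,"travel":[-3.8,-0.05,0.9],"spin":0},{"fingers":0.5,"travel":[-4.7,-0.05,1.7],"spin":0}]' 6; python3 -m crank '[{"fingers":4,"travel":[0,0,0],"spin":0},{"fingers":4,"travel":[0,0,0],"spin":0},{"fingers":4,"travel":[0,0,-2],"spin":0},{"fingers":0,"travel":[0,0,-4],"spin":0},{"fingers":0,"travel":[0,0,-4],"spin":0}]' 10;python3 - <<'E'
from h import *
robot.grab_frame("side");robot.grab_frame("top")
for n in("lever_hinge","lever_tip"):
    L=[robot.place_of(n,c) for c in("side","top")]
    print(n,[round(l[0]["p"],2) for l in L if l])
    if all(L):print(tri([ray(c,l[0]["location"]) for c,l in zip(("side","top"),L)]))
E
python3 t.py .4745 .030 .150
```

```text
time_s: 18.58
tcp_pos: [0.4739, 0.0336, 0.1186]
tcp_rot: [-0.0, 0.715, 0.7, -0.0]
ft_force: [-4.3, 3.1, 0.9]
gripper_width: 0.0162
finger_force: 6.0
time_s: 19.2
tcp_pos: [0.4757, 0.0349, 0.1606]
tcp_rot: [0.001, 0.714, 0.7, 0.001]
ft_force: [-0.7, -0.3, 0.4]
gripper_width: 0.0229
finger_force: 0.0
lever_hinge [0.62, 0.86]
(array([0.47761526, 0.07598233, 0.08931687]), [0.0022566958660067363, 0.0022566958660068088])
lever_tip [0.61, 0.6]
(array([ 0.41255553,  0.20833491, -0.00884291]), [0.03639748161939831, 0.03639748161939825])
travel [-0.47  0.05  0.86] spin -0.02
19.5 [0.4741 0.0347 0.1586] F [ 0.1 -0.4 -0.7] q6 0.04
```

```bash
python3 -m crank '[{"fingers":0,"travel":[-0.8,0,0],"spin":0},{"fingers":0,"travel":[-0.8,0,0],"spin":0},{"fingers":0,"travel":[-0.8,0,1],"spin":0},{"fingers":0,"travel":[-0.8,0,2],"spin":0},{"fingers":0,"travel":[-0.8,0,3],"spin":0}]' 10; python3 -m crank '[{"fingers":0,"travel":[0,0,0.4],"spin":0},{"fingers":0,"travel":[0,0,0.8],"spin":0},{"fingers":0,"travel":[-0.1,0,1.2],"spin":0},{"fingers":0,"travel":[-0.2,0,1.5],"spin":0},{"fingers":0,"travel":[-0.2,0,1.8],"spin":0}]' 10;python3 t.py .4745 .024 .107
```

```text
time_s: 20.12
tcp_pos: [0.475, 0.026, 0.1292]
tcp_rot: [0.001, 0.714, 0.7, -0.0]
ft_force: [-0.1, -7.0, 9.8]
gripper_width: 0.0006
finger_force: 5.0
time_s: 20.75
tcp_pos: [0.4744, 0.0245, 0.1108]
tcp_rot: [0.0, 0.714, 0.7, -0.0]
ft_force: [-0.5, -2.9, 3.2]
gripper_width: 0.0003
finger_force: 1.8
travel [-0.05  0.01  0.38] spin -0.02
20.75 [0.4744 0.0245 0.1108] F [-0.5 -2.9  3.2] q6 0.02
```

Moving well; press home in small steps.

```bash
python3 -m crank '[{"fingers":0,"travel":[0,0,0.1],"spin":0},{"fingers":0,"travel":[0,0,0.2],"spin":0},{"fingers":0,"travel":[0,0,0.3],"spin":0},{"fingers":0,"travel":[0,0,0.4],"spin":0},{"fingers":0,"travel":[0,0,0.4],"spin":0}]' 10
```

```text
time_s: 21.38
tcp_pos: [0.4742, 0.0247, 0.1074]
tcp_rot: [-0.0, 0.714, 0.7, -0.0]
ft_force: [-0.1, -2.3, 6.8]
gripper_width: 0.0005
finger_force: 3.2
```

```bash
python3 -m crank '[{"fingers":0,"travel":[0,0,0.04],"spin":0},{"fingers":0,"travel":[0,0,0.08],"spin":0},{"fingers":0,"travel":[0,0,0.12],"spin":0},{"fingers":0,"travel":[0,0,0.15],"spin":0},{"fingers":0,"travel":[0,0,0.15],"spin":0}]' 10
```

```text
time_s: 22.0
tcp_pos: [0.4745, 0.0245, 0.1064]
tcp_rot: [0.0, 0.714, 0.7, 0.0]
ft_force: [-4.3, -4.3, 18.0]
gripper_width: 0.0003
finger_force: 8.3
```

```bash
python3 -m crank '[{"fingers":0,"travel":[0,0,0.03],"spin":0},{"fingers":0,"travel":[0,0,0.06],"spin":0},{"fingers":0,"travel":[0,0,0.06],"spin":0},{"fingers":0,"travel":[0,0,0.06],"spin":0},{"fingers":0,"travel":[0,0,0.06],"spin":0}]' 10; python3 -m crank '[{"fingers":0,"travel":[0,0,-1],"spin":0},{"fingers":0,"travel":[0,0,-6],"spin":0},{"fingers":0,"travel":[0,0,-10],"spin":0},{"fingers":0,"travel":[-6,0,-12],"spin":0},{"fingers":0,"travel":[-8,0,-12],"spin":0}]'; python3 w.py w6; python3 a.py | grep -A5 -E "lever|swab|vial|cup|tape|lancet|roll_m"; python3 -c "
import cv2
a=cv2.imread('pics/w6.png')[0:300,160:480];b=cv2.imread('pics/side0.png')[190:390,200:420]
cv2.imwrite('pics/end.png',cv2.hconcat([cv2.resize(a,(400,375)),cv2.resize(b,(400,375))]))"
```

```text
time_s: 22.62
tcp_pos: [0.4746, 0.0245, 0.106]
tcp_rot: [0.0, 0.714, 0.7, 0.0]
ft_force: [-5.6, -4.6, 20.4]
gripper_width: 0.0004
finger_force: 10.4
time_s: 23.25
tcp_pos: [0.4732, -0.0569, 0.227]
tcp_rot: [0.001, 0.715, 0.7, 0.001]
ft_force: [1.3, 0.1, 0.0]
gripper_width: 0.0005
finger_force: 0.0
lever_tip 0.59 [318. 128.] [0.4726 0.0252 0.099 ]
lever_hinge 0.6 [318.  61.] [0.4733 0.0823 0.091 ]
roll_middle 0.76 [314. 252.] [ 0.4658 -0.0861  0.062 ]
press_point 0.73 [319. 169.] [ 0.4718 -0.0082  0.062 ]
roll_middle side 0.63 [278.9 353.4]
roll_middle top 0.92 [461.  281.1]
   [ 0.4678 -0.0867  0.0562] [0.000589415523177153, 0.0005894155231771891]
lever_hinge side 0.98 [296.2 267.8]
lever_hinge top 0.71 [375.6 274.9]
   [0.4787 0.0782 0.0919] [0.0015998644822235073, 0.0015998644822235318]
lever_tip side 0.8 [290.2 284.2]
lever_tip side 0.62 [360.2 293. ]
lever_tip top 0.74 [405.9 276.2]
lever_tip top 0.31 [376.  277.5]
   [0.4743 0.0246 0.0993] [0.001101013853588206, 0.001101013853588221]
button_near side 0.6 [289.2 339.4]
button_near side 0.27 [256. 231.]
support side 0.96 [308.2 25
[... 227 characters left out ...]
0005309130777334062]
lancet_box side 0.88 [358.4 269.9]
lancet_box top 0.71 [312.2 226. ]
   [0.5916 0.1918 0.0047] [0.004497888266781016, 0.004497888266781134]
tape_roll side 0.95 [256.2 262.5]
tape_roll side 0.46 [292.4 285.5]
tape_roll top 0.97 [310.3 337.4]
tape_roll top 0.54 [420.6 278.4]
   [0.3761 0.2028 0.003 ] [0.0032341177634698536, 0.0032341177634699295]
vial side 0.68 [257.2 314.9]
vial side 0.61 [361.9 291.4]
vial top 0.76 [347.4 228. ]
vial top 0.16 [391.5 242.9]
   [0.4946 0.0852 0.0236] [0.09623948642739229, 0.09623948642739247]
sample_cup side 0.87 [255.3 243.5]
sample_cup top 0.95 [262.6 343.7]
   [ 0.3618  0.297  -0.0158] [0.0019076282162657026, 0.0019076282162656523]
24.9
```

View pics/end.png

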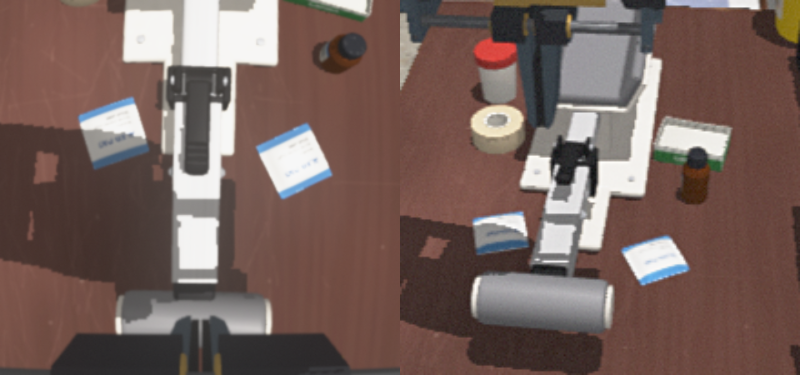

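Buttons are out at (172,172) and (222,172), lever flat, neighbours unmoved. The last press still yielded slightly, so I'll press once more to be sure.

```bash
python3 t.py .4745 .024 .111
```

```text
travel [ 7.94  0.03 11.42] spin -0.021
24.9 [ 0.4726 -0.0553  0.2252] F [ 0.3 -0.1 -0.1] q6 -0.15
```

```bash
python3 -m crank '[{"fingers":0,"travel":[6,0,2],"spin":0},{"fingers":0,"travel":[7.9,0,6],"spin":0},{"fingers":0,"travel":[7.9,0,10],"spin":0},{"fingers":0,"travel":[7.9,0,11.3],"spin":0},{"fingers":0,"travel":[7.9,0,11.4],"spin":0}]'; python3 -m crank '[{"fingers":0,"travel":[0,0,0.2],"spin":0},{"fingers":0,"travel":[0,0,0.35],"spin":0},{"fingers":0,"travel":[0,0,0.45],"spin":0},{"fingers":0,"travel":[0,0,0.5],"spin":0},{"fingers":0,"travel":[0,0,0.5],"spin":0}]'
```

```text
time_s: 25.52
tcp_pos: [0.4742, 0.0235, 0.1112]
tcp_rot: [-0.0, 0.714, 0.7, -0.0]
ft_force: [0.3, -0.0, 0.2]
gripper_width: 0.0006
finger_force: 0.0
time_s: 26.15
tcp_pos: [0.475, 0.0235, 0.1071]
tcp_rot: [0.001, 0.714, 0.7, 0.0]
ft_force: [-2.2, -2.2, 10.0]
gripper_width: 0.0007
finger_force: 5.2
```

```bash
python3 -m crank '[{"fingers":0,"travel":[0,0,0.03],"spin":0},{"fingers":0,"travel":[0,0,0.05],"spin":0},{"fingers":0,"travel":[0,0,0.05],"spin":0},{"fingers":0,"travel":[0,0,0.05],"spin":0},{"fingers":0,"travel":[0,0,0.05],"spin":0}]'
```

```text
time_s: 26.78
tcp_pos: [0.4751, 0.0234, 0.1068]
tcp_rot: [0.001, 0.714, 0.7, 0.0]
ft_force: [-3.2, -3.2, 13.9]
gripper_width: 0.0005
finger_force: 7.1
```

```bash
python3 -m crank '[{"fingers":0,"travel":[0,0,0.05],"spin":0},{"fingers":0,"travel":[0,0,0.1],"spin":0},{"fingers":0,"travel":[0,0,0.15],"spin":0},{"fingers":0,"travel":[0,0,0.18],"spin":0},{"fingers":0,"travel":[0,0,0.18],"spin":0}]'
```

```text
time_s: 27.4
tcp_pos: [0.4755, 0.0233, 0.1056]
tcp_rot: [0.001, 0.714, 0.7, 0.001]
ft_force: [-7.5, -4.3, 25.3]
gripper_width: 0.0011
finger_force: 12.7
```

```bash
python3 -m crank '[{"fingers":0,"travel":[0,0,-1],"spin":0},{"fingers":0,"travel":[0,0,-6],"spin":0},{"fingers":0,"travel":[0,0,-12],"spin":0},{"fingers":0,"travel":[0,0,-14],"spin":0},{"fingers":0,"travel":[0,0,-14],"spin":0}]' && python3 -c "
from workcell import robot
print(robot.get_state()['ft_force']);print(robot.close_job())"
```

```text
time_s: 28.02
tcp_pos: [0.475, 0.0237, 0.2455]
tcp_rot: [0.001, 0.714, 0.7, 0.001]
ft_force: [-0.3, 0.6, -1.2]
gripper_width: 0.0007
finger_force: 0.0
[-0.33981139  0.635855   -1.19584433]
the job is handed in; nothing more can be done
None
```

The job is handed in at 28 s: the sleeve was drawn out about 30 mm and both buttons show sprung out in the next holes. The lever is pressed back down to its original height, and the things around the support look unmoved.

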